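Lock the storage box with its push-and-turn T-key

TASK

Lock the storage box on the worktop: take the red-handled T-key out of its wooden stand, pass its crossbar straight down through the slot in the white lid, push it gently against the spring inside and give it a quarter turn, so that when you let go the key stays caught under the lid, upright and square across the slot. Feel how far down to push, as the catch sits at a different depth each time, and never force the key against the box (keep under 25 N). Leave the other things on the worktop where they are.

Things in the scene. Friction and masses are not known exactly. Their poses are not given: they have to be found in the camera images.
- t_key: The T-key, 92 mm long, 70 g. Origin: centre of the underside of its steel crossbar; z up along the shank. Crossbar 36 mm (x) by 10 mm (y), z 0 to 8 mm; round shank 9 mm thick to z 52; round collar 30 mm across, z 52 to 56; red flat grip 42 mm (x) by 14 mm (y), z 56 to 92 mm, parallel to the crossbar. Alike after a half turn about z.
- grip (a point): Middle of the T-key's red grip, on its axis, 77 mm above the crossbar's underside; axes as the key's. Put the TCP here and pinch the 14 mm thickness (along y); the fingertips then clear the collar.
- slot (a point): Centre of the slot's mouth in the top of the lid, 80 mm above the worktop; z up, x along the slot. Slot 40 mm (x) by 13 mm (y), mouth bevelled 1.5 mm, with a flat dark surround; the passage below keeps this outline. Under it is a catch with a spring pad; the height of both is not reported and differs at every start by up to 14 mm. The key's underside meets the pad 23 to 37 mm below the lid top.
- lock_box: Storage box, fixed: light wood, white lid 124 mm (x) by 104 mm (y), 80 mm high. Origin: centre of its underside; x along the slot, which is mid-lid. Inside, the slippery damped spring pad gives from 3 N, stiffens 1.5 N per mm and stops hard after 9 mm (16.5 N). The crossbar can turn, either way, only with the pad pushed 5 to 9 mm (10.5 to 16.5 N); pushed less, ridges block it.
- groove (a point): On the axis of the slot at the lid top (same point as the slot's mouth); its x axis points along the groove in which the crossbar finally lies, square to the slot. The groove, 3 mm deep, 16 mm wide with bevelled sides, is in the underside of the catch: let go there and the spring lifts the crossbar into it and keeps it, the key's underside then 25 to 39 mm below the lid top.
- key_stand: Dark wooden block, 74 mm (x) by 56 mm (y) by 58 mm high, fixed, with a slot 41 by 15 mm along its x, open at the top, in which the T-key hangs upright by its collar at the start, its crossbar 6 mm above the worktop. Origin: centre of its underside.
- candle: Candle in a blush glass, 91 mm across, 102 mm high; bystander. Origin: underside.
- mug: Orange mug, 81 mm wide, 101 mm high; bystander. Origin: underside.
- lemon: Yellow lemon, 78 by 55 mm; bystander. Origin: underside.
- salt_shaker: Glass salt shaker with steel cap, 44 mm across, 90 mm high; bystander. Origin: underside.
- spice_jar: Spice jar with a dark cap, 44 mm across, 96 mm high; bystander. Origin: underside.
- garlic: Garlic bulb, 60 mm; bystander. Origin: underside.
Not all that is in view belongs to the job. Leave any turquoise or yellow look-alike of the t_key alone.

How it is judged (in metres and radians):
On the way, in this order (a step that is already met when the one before it is completed fails the run):
1. the T-key is lifted out of its stand (height (world z) of t_key above 0.06 m and contact force between t_key and key_stand below 0.1 N), for 0.1 s.
2. the crossbar has gone straight down through the slot as far as the spring pad, still lined up with the slot (z of t_key in the frame of slot below -0.0225 m and horizontal distance between t_key and slot below 0.006 m and angle between the x axis of t_key and the x axis of slot, either way round below 0.2 rad), for 0.1 s.
At the end, for the whole second after the job is handed in: The T-key stands at rest, upright within 0.08 rad, its crossbar 22.5 to 43 mm (underside) below the lid top, within 6 mm of the slot's centre and turned square across the slot within 0.17 rad (z of t_key in the frame of slot between -0.043 and -0.0225 m and horizontal distance between t_key and slot below 0.006 m and angle between the x axis of t_key and the x axis of groove, either way round below 0.17 rad and angle between t_key's own z axis and vertical below 0.08 rad and linear speed of t_key below 0.01 m/s); the robot touches nothing.
It fails at once if the T-key is pressed or levered against the box with more than 25 N (contact force between t_key and lock_box above 25 N).
It fails at once if a bystander is moved by more than 20 mm (distance of any of candle, mug, lemon, salt_shaker, spice_jar, garlic from where it was at the start of the episode above 0.02 m).
It also fails if it takes over 64 s, if anything falls off the work surface, if the arm or the gripper's body presses on something with over 40 N, if the wrist force passes 120 N, or if a joint passes its speed limit or range.

ROBOT

A 7-joint arm with a two-finger parallel gripper is mounted at the origin on a cart in front of the work surface, level with it; the furniture and walls round the work are solid. World frame = base frame: x ahead of the robot, y to its left, z up, the work surface at z = 0. Lengths are in m, angles in degrees, forces in N, time in s.
With the tool pointing down it reaches from about 0.35 to 0.9 m from the base axis. Payload 8.1 kg.
Tool frame: the origin (TCP) lies between the finger pads, 19 mm behind the fingertips; this is the grasp point; z points along the fingers, y is the line along which they close (so a half turn about z gives the same grasp; the last joint's range is limited). The gripper opens to 92 mm and grips with 3 to 60 N. Pads are 19 mm wide; open, the fingers measure 130 mm over their backs; the gripper's body (75 mm by 190 mm) begins 47 mm behind the grasp point.
Start: joints at [-78.587, 24.895, 1.432, 90.138, -0.665, 64.973, -4.303], TCP at [0.186, 0.597, 0.246] pointing down, gripper open.
Joint ranges: [-149.89, 149.89], [-25.12, 119.58], [-72.63, 75.52], [4.76, 147.25], [-75.54, 255.54], [6.69, 114.76], [-157.13, 157.13]. Speed limits (degrees/s): [127.2, 127.2, 172.46, 172.46, 180, 180, 180].

INTERFACE

Orientations are given as a 3x3 rotation matrix whose columns are the frame's x, y, z axes.
In Python, from plant import r gives the robot as it stands.
- The arm moves only by the tool apply_moves, never from a script. Its argument "series" is one flat list of numbers, 4 for each row, row after row: the shift along the tool's x, y, z in cm, then the turn about the tool's z in degrees. In form: [tx, ty, tz, roll, tx, ty, tz, roll, ...]. A call has 1 to 5 rows; each row is the pose to reach, as a shift and turn from the pose commanded when the call began, along the tool's axes at that moment; what a row does not reach only later rows make up. A row lasts 1/8 s, in which the tool goes at most 62.5 mm and 10.7 degrees, less where a joint would pass 70% of its speed; a pose out of reach is approached as far as the arm can. A call with a gripper value outside its range is refused whole. "gripper" is the finger opening in cm, from 0 to 9.18, set as the call begins (left out, the last holds). The fingers move at their own pace and stop on an object; "grip_force" is the grip in N (left out, the last holds). Time passes only in rows, so rows that repeat a pose let the fingers close. It gives the time, the measured TCP pose, the force, the opening and the grip force at its end, in the units of the state.
- r.get_state(): the state, without advancing time (a new reading comes with each control period).
- r.camera(name): name is "scene" or "top" or "wrist"; returns the picture (480x640x3 uint8, blue, green, red); there is no depth.
- r.get_calibration(name): a dict with "fx", "fy", "cx", "cy" (pixels), "k1" (the pictures are not rectified: a ray, as slopes to the right and down, at radius r is drawn at 1 + k1 r^2 times it, then the intrinsics apply), "world_to_cam" (4x4, takes a point from world to camera coordinates); the wrist camera has in their place "T_tool_cam" (4x4, takes a point from camera to tool coordinates, whose origin is the TCP and whose axes are the flange's). Camera axes: x right, y up, looking along -z (the intrinsics and any distortion apply to the point x, -y, -z); pixel columns grow to the right and rows downward; lengths in m; the calibration is good to about 2 mm. A picture is of the moment at which its call begins: read the wrist's pose just before it. get_calibration takes no time and is no camera call.
- r.hand_in(): hands the job in; it is judged then, once.
The state is a dict: "time_s": time; "q": joint angles; "qd": joint speeds; "joint_efforts": joint torques, N m; "ee_pos": TCP position; "orientation": TCP orientation; "wrist_force": force on the tool from outside, world axes, zero at the start; "ft_torque": the same for the moment, N m; "finger_gap": finger opening in m; "grasp_force": force on a finger pad.
Only numpy, scipy, OpenCV 4.12 (cv2) and the standard library are available. Lean on these libraries where they do the work, as an engineer would, in place of code of your own. Each camera call takes 0.05 s, during which the arm holds its last target. There are 200 camera calls.

## Working session

There is one attempt and no reset: what is moved stays moved. The work goes in short steps, Python scripts to look and compute and a tool call to move; the robot and the scene stay as the last step left them, time stands still between calls to the robot, and variables do not carry over. Pictures are saved under pics/ and viewed, at most 10 in all, crops included, and the job is handed in when it is done.

Besides the shell and the picture viewer there is one more tool, called after ">>>" as name(argument=value, ...), one argument or row to a line, values as JSON. apply_moves: Moves the arm, as the interface text tells. Its arguments: {"type":"object","properties":{"series":{"type":"array"},"gripper":{"type":"number"},"grip_force":{"type":"number"}},"required":["series"]}

```bash
ls; mkdir -p pics; python3 - <<'E'
from plant import r
import cv2
s=r.get_state();print(s['time_s'],s['ee_pos'],s['orientation'],s['wrist_force'],s['finger_gap'])
for n in('top','scene'):
    cv2.imwrite(f'pics/{n}0.png',r.camera(n));print(n,r.get_calibration(n))
print(r.get_calibration('wrist'))
E
```

```text
pics
0.0 [0.18565366 0.59628206 0.24473379] [[-9.54813872e-01  2.97204243e-01 -3.28782550e-04]
 [ 2.97204386e-01  9.54812603e-01 -1.56419091e-03]
 [-1.50958452e-04 -1.59122679e-03 -9.99998723e-01]] [-0.3595937  -0.37184915 -0.34366613] 0.0919198562440872
top {'fx': 525.0634864670353, 'fy': 525.0634864670353, 'cx': 334.459017917337, 'cy': 239.298856923189, 'k1': -0.13389297225050362, 'world_to_cam': array([[-0.19404033, -0.98097317, -0.00632436,  0.23570182],
       [ 0.95686941, -0.19068558,  0.21918015, -0.58893664],
       [-0.21621581,  0.0364782 ,  0.97566391, -0.95410485],
       [ 0.        ,  0.        ,  0.        ,  1.        ]])}
scene {'fx': 462.7607402413907, 'fy': 462.7607402413907, 'cx': 316.49057317840476, 'cy': 236.95662478832196, 'k1': 0.018679939018501984, 'world_to_cam': array([[ 0.71854241, -0.69539237, -0.0112365 , -0.32794782],
       [ 0.38187255,  0.38097925,  0.8420381 , -0.36013   ],
       [-0.581266  , -0.609331  ,  0.53930101, -0.43207174],
       [ 0.        ,  0.        ,  0.        ,  1.        ]])}
{'fx': 352.4428754952787, 'fy': 352.4428754952787, 'cx': 315.0455528321781, 'cy': 234.38196160577297, 'k1': -0.049955658324207744, 'T_tool_cam': array([[-9.07038229e-04,  9.67071924e-01,  2.54501614e-01,
         6.78193282e-02],
       [ 9.99999587e-01,  8.92172881e-04,  1.73839800e-04,
         1.08177011e-03],
       [-5.89438482e-05,  2.54501666e-01, -9.67072334e-01,
        -1.38676984e-01],
       [ 0.00000000e+00,  0.00000000e+00,  0.00000000e+00,
         1.00000000e+00]])}
```

View pics/top0.png

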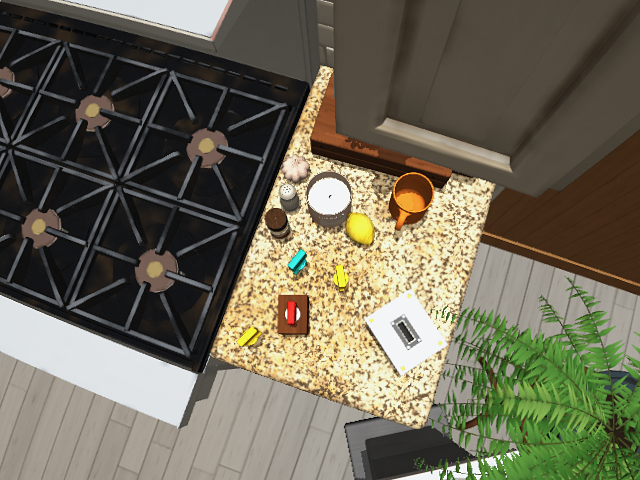

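View pics/scene0.png

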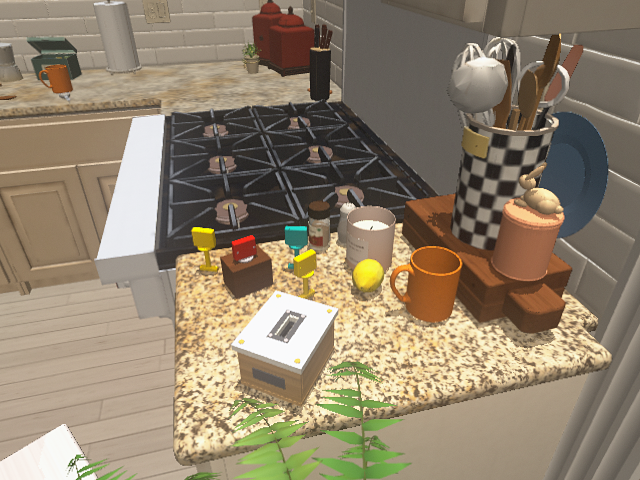

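The top view shows the red grip at about (292,313) on its stand, the slot at about (405,332), and yellow and turquoise look-alikes nearby. I'll enlarge both.

```bash
cat > h.py <<'E'
import numpy as np, cv2
from plant import r
def ray(n,u,v,s=None):
    c=r.get_calibration(n)
    p=np.array([(u-c['cx'])/c['fx'],(v-c['cy'])/c['fy']])
    q=p.copy()
    for _ in range(20): q=p/(1+c['k1']*(q@q))
    d=np.array([q[0],-q[1],-1.])
    if n=='wrist':
        T=np.eye(4);T[:3,:3]=s['orientation'];T[:3,3]=s['ee_pos'];T=T@c['T_tool_cam']
    else: T=np.linalg.inv(c['world_to_cam'])
    return T[:3,3],T[:3,:3]@d
def at(n,u,v,z,s=None):
    o,d=ray(n,u,v,s); return o+d*(z-o[2])/d[2]
E
python3 - <<'E'
from h import *
for u,v,z in((292,313,.098),(293,314,.058),(405,332,.08),(396,318,.08),(415,347,.08)):print(at('top',u,v,z))
im=cv2.imread('pics/top0.png')
a=cv2.resize(im[285:345,265:325],None,fx=6.5,fy=6.5,interpolation=cv2.INTER_CUBIC)
b=cv2.resize(im[302:362,375:435],None,fx=6.5,fy=6.5,interpolation=cv2.INTER_CUBIC)
cv2.imwrite('pics/c1.png',np.hstack([a,b]))
E
```

```text
[0.49604053 0.2207484  0.098     ]
[0.49766556 0.22199865 0.058     ]
[0.42221029 0.0229872  0.08      ]
[0.45084624 0.03383689 0.08      ]
[0.39158757 0.01078082 0.08      ]
```

View pics/c1.png

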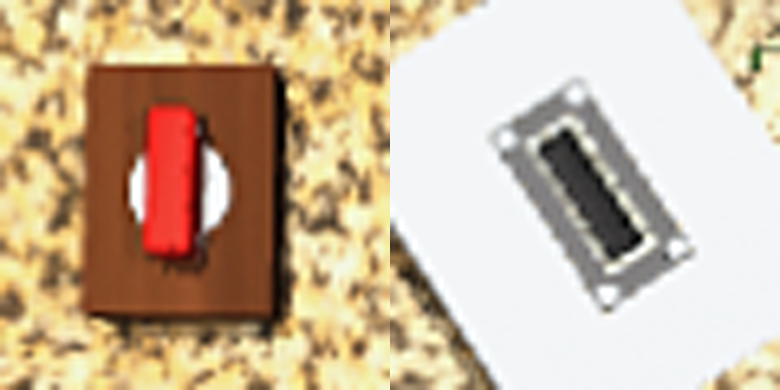

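The enlarged view shows the grip's top face centred at crop (171,181), with its ends at (172,106) and (168,256). The slot's surround corners are at (578,83), (497,133), (690,250) and (610,310).

```bash
python3 - <<'E'
from h import *
P=lambda x,y,ox,oy,z:at('top',ox+(x+.5)/6.5-.5,oy+(y+.5)/6.5-.5,z)
g1,g2=P(172,106,265,285,.098),P(168,256,265,285,.098)
s=[P(x-390,y,375,302,.08) for x,y in((578,83),(497,133),(690,250),(610,310))]
print(g1,g2,(g1+g2)/2,'len',np.linalg.norm(g1-g2))
c=[P(x,y,265,285,.058) for x,y in((90,68),(274,68),(274,315),(82,312))];print('stand',np.mean(c,0),np.linalg.norm(c[0]-c[3]),np.linalg.norm(c[0]-c[1]))
print('slot',np.mean(s,0), np.linalg.norm(s[0]-s[1]),np.linalg.norm(s[0]-s[2]))
an=lambda d:np.degrees(np.arctan2(d[1],d[0]))
print('ang grip',an(g1-g2),'stand',an(c[0]-c[3]),an(c[1]-c[2]),'slot',an(s[0]-s[2]),an(s[1]-s[3]))
st=r.get_state();R=st['orientation'];print('tool y',an(R[:,1]))
ga=(g1+g2)/2;t=np.array([ga[0],ga[1],.20]);print('shift cm',R.T@(t-st['ee_pos'])*100,st['q'])
E
```

```text
[0.51825799 0.21849869 0.098     ] [0.47694002 0.22717048 0.098     ] [0.497599   0.22283458 0.098     ] len 0.042218182100383465
stand [0.49827496 0.22334769 0.058     ] 0.07153539993266672 0.05443603804527639
slot [0.42298511 0.02107668 0.08      ] 0.027490265956818888 0.056862094450693436
ang grip -11.853156092235183 stand -11.955812299393429 -10.640759719487837 slot 21.769934245352474 20.662651770170896
tool y 72.70777513157252
shift cm [-40.88560047 -26.38299528   4.52238295] [-78.58793822  24.93437487   1.42998115  90.18352986  -0.66688567
  64.97351095  -4.30041378]
```

>>> apply_moves(
  series=[-4.8,-3.1,0,0,-9.6,-6.2,0,0,-14.4,-9.3,0,0,-19.2,-12.4,0,0,-24,-15.5,0,0],
)

```text
time_s: 0.72
ee_pos: [0.3697, 0.3757, 0.2454]
orientation: [[-0.955, 0.297, -0.0], [0.297, 0.955, -0.0], [0.0, -0.0, -1.0]]
wrist_force: [1.5, 1.6, 0.4]
finger_gap: 0.0912
grasp_force: 0.0
```

>>> apply_moves(
  series=[-4.2,-2.7,1,-1.5,-8.5,-5.5,2,-3,-12.7,-8.2,3,-4.5,-16.9,-10.9,4.5,-5.8,-16.9,-10.9,4.5,-5.8],
)

```text
time_s: 1.35
ee_pos: [0.4995, 0.2183, 0.1992]
orientation: [[-0.979, 0.206, -0.001], [0.206, 0.979, -0.003], [0.0, -0.003, -1.0]]
wrist_force: [-0.8, -0.0, -0.5]
finger_gap: 0.0918
grasp_force: 0.0
```

```bash
python3 - <<'E'
from h import *
s=r.get_state();im=r.camera('wrist');cv2.imwrite('pics/w1.png',im)
import pickle;pickle.dump(s,open('w1.pkl','wb'))
print(s['time_s'],s['q'],s['ee_pos'],s['wrist_force'])
E
```

```text
1.35 [-36.88500299  20.10804421   9.97836872 105.33136497  -4.00991079
  55.03660176  52.91219936] [0.4995413  0.21830775 0.1992496 ] [-0.82604474 -0.03726632 -0.51061375]
```

View pics/w1.png

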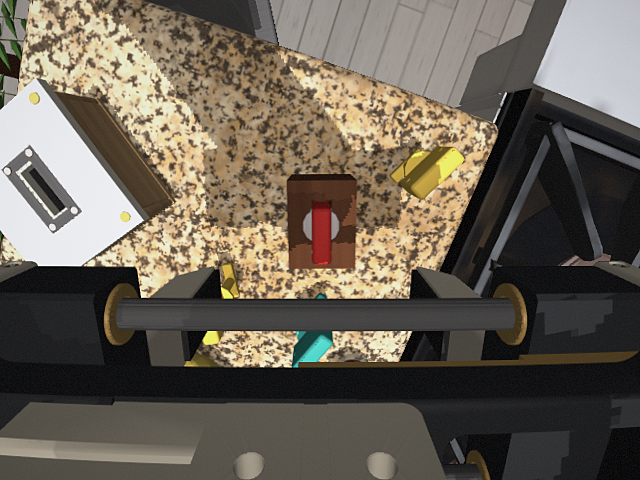

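The wrist view shows the grip at about x 313–330, y 207–263, with the stand's top corners around it. The slot's screws are at (28,153), (10,177), (75,211) and (52,228).

```bash
python3 - <<'E'
from h import *
import pickle
s=pickle.load(open('w1.pkl','rb'))
an=lambda d:np.degrees(np.arctan2(d[1],d[0]))
c=[at('wrist',u,v,.058,s) for u,v in((288,181),(355,181),(356,268),(289,268))];print('stand',np.mean(c,0),np.linalg.norm(c[0]-c[3]),np.linalg.norm(c[0]-c[1]),an(c[3]-c[0]),an(c[2]-c[1]))
k=[at('wrist',u,v,.08,s) for u,v in((28,153),(10,177),(75,211),(52,228))];print('slot',np.mean(k,0),an(k[2]-k[0]),an(k[3]-k[1]))
im=cv2.imread('pics/w1.png')[170:280,265:375];m=cv2.inRange(im,(0,0,150),(60,60,255)).astype(np.uint8)
v,u=np.nonzero(m);rc=cv2.minAreaRect(np.c_[u+265,v+170].astype(np.float32));print(rc)
g=at('wrist',*rc[0],.098,s);print('grip',g)
a=cv2.resize(im,None,fx=5,fy=5,interpolation=cv2.INTER_CUBIC);b=cv2.resize(cv2.imread('pics/w1.png')[130:250,0:100],None,fx=4.5,fy=4.5)[:540]
cv2.imwrite('pics/c2.png',a)
E
```

```text
stand [0.49958558 0.22467256 0.058     ] 0.07298024299217361 0.05299721877867811 -12.388570532305225 -9.64746897923843
slot [0.42482865 0.02200088 0.08      ] 22.12358783724917 21.918140320579848
((321.0, 238.0), (52.0, 12.0), 90.0)
grip [0.4986238  0.22348676 0.098     ]
```

View pics/c2.png

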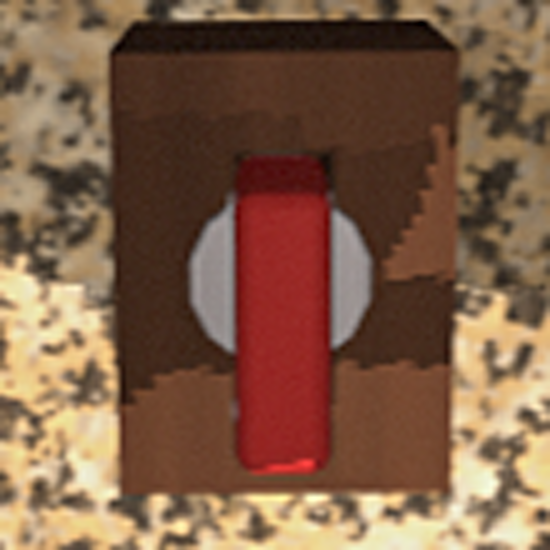

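>>> apply_moves(
  series=[0.1,0.3,4,0,0.15,0.47,8,0,0.15,0.47,11,0,0.15,0.47,11.6,0,0.15,0.47,11.6,0],
  gripper=5,
)

```text
time_s: 2.02
ee_pos: [0.4971, 0.2288, 0.085]
orientation: [[-0.98, 0.198, 0.0], [0.198, 0.98, 0.0], [0.0, 0.0, -1.0]]
wrist_force: [-0.2, -0.1, -0.5]
finger_gap: 0.0505
grasp_force: 0.0
```

>>> apply_moves(
  series=[0,0,0,0,0,0,0,0,0,0,0,0,0,0,0,0,0,0,0,0],
  gripper=0,
  grip_force=30,
)

```text
time_s: 2.65
ee_pos: [0.4972, 0.2266, 0.0847]
orientation: [[-0.98, 0.2, -0.001], [0.2, 0.98, -0.002], [0.0, -0.002, -1.0]]
wrist_force: [-1.2, -4.5, 5.5]
finger_gap: 0.014
grasp_force: 30.0
```

>>> apply_moves(
  series=[0,-0.25,0,0,0,-0.25,-0.5,0,0,-0.25,-3.5,0,0,-0.25,-7,0,0,-0.25,-11.5,0],
)

```text
time_s: 3.28
ee_pos: [0.4961, 0.2254, 0.2003]
orientation: [[-0.98, 0.199, -0.001], [0.199, 0.98, -0.001], [0.001, -0.001, -1.0]]
wrist_force: [2.3, 1.4, -1.1]
finger_gap: 0.0139
grasp_force: 30.0
```

>>> apply_moves(
  series=[0,0,0,0,0,0,0,0],
)

```text
time_s: 3.52
ee_pos: [0.4964, 0.2255, 0.1992]
orientation: [[-0.98, 0.199, -0.0], [0.199, 0.98, 0.0], [0.0, -0.0, -1.0]]
wrist_force: [-1.1, -0.1, -1.6]
finger_gap: 0.014
grasp_force: 30.0
```

```bash
python3 - <<'E'
from h import *
s=r.get_state();R=s['orientation'];print(s['time_s'],s['ee_pos'],s['wrist_force'],R)
t=np.array([.424,.0215,.2]);print(R.T@(t-s['ee_pos'])*100, np.degrees(np.arctan2(-R[1,0],-R[0,0])))
E
```

```text
3.525 [0.49637868 0.22554687 0.19920263] [-1.14281846 -0.14921585 -1.58747127] [[-9.79978132e-01  1.99104789e-01 -3.79414987e-04]
 [ 1.99104793e-01  9.79978204e-01  2.78941984e-05]
 [ 3.77372286e-04 -4.82076378e-05 -9.99999928e-01]]
[  3.03031112 -21.43724696  -0.0775599 ] -11.484615464110576
```

>>> apply_moves(
  series=[-0.15,-4,0,-8,-0.3,-8,0,-16,-0.45,-12,0,-24,-0.6,-16,0,-33,-0.75,-19,0,-33],
)

```text
time_s: 4.15
ee_pos: [0.4649, 0.0359, 0.1982]
orientation: [[-0.93, -0.368, -0.003], [-0.368, 0.93, -0.001], [0.003, 0.0, -1.0]]
wrist_force: [0.4, -0.3, -1.1]
finger_gap: 0.0137
grasp_force: 30.0
```

>>> apply_moves(
  series=[0,0,0,0,0,0,0,0,0,0,0,0],
)

```text
time_s: 4.53
ee_pos: [0.4662, 0.039, 0.1991]
orientation: [[-0.93, -0.368, -0.001], [-0.368, 0.93, 0.0], [0.001, 0.0, -1.0]]
wrist_force: [0.5, 0.2, -0.6]
finger_gap: 0.0139
grasp_force: 30.0
```

```bash
python3 - <<'E'
from h import *
s=r.get_state();im=r.camera('wrist');cv2.imwrite('pics/w2.png',im)
import pickle;pickle.dump(s,open('w2.pkl','wb'))
cv2.imwrite('pics/w2.png',im)
print(s['time_s'],s['q'],s['ee_pos'],s['wrist_force'],s['orientation'])
E
```

```text
4.525 [-17.163416    13.13774378   7.01083845 115.24343175  -2.04407193
  51.7748203  102.53388151] [0.46615123 0.03898594 0.19906743] [ 0.53300474  0.21350397 -0.63145156] [[-9.29764113e-01 -3.68154945e-01 -7.94866822e-04]
 [-3.68155159e-01  9.29764357e-01  1.37464415e-04]
 [ 6.88430636e-04  4.20443801e-04 -9.99999675e-01]]
```

View pics/w2.png

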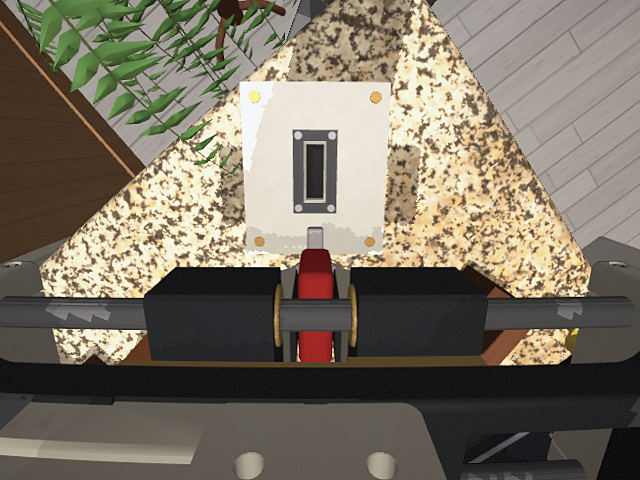

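The slot is in clear view, with its surround at about (293–337, 130–213), and the key is held with its crossbar end at (315,235). I'll enlarge this.

```bash
python3 - <<'E'
import cv2
im=cv2.imread('pics/w2.png')
cv2.imwrite('pics/c3.png',cv2.resize(im[120:268,255:375],None,fx=4,fy=4,interpolation=cv2.INTER_CUBIC))
E
```

```text
(no output)
```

View pics/c3.png

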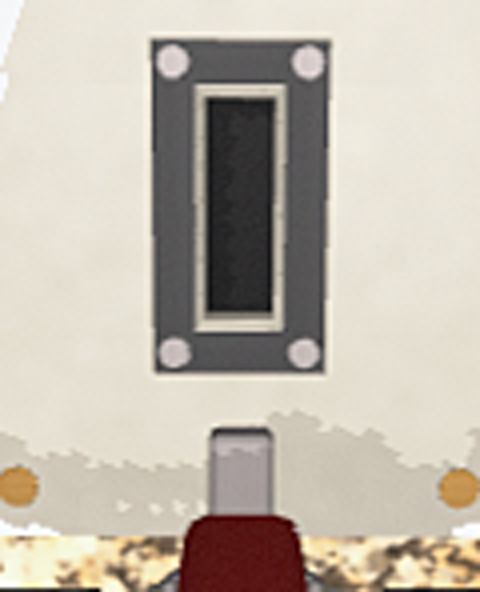

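```bash
python3 - <<'E'
from h import *
import pickle
s=pickle.load(open('w2.pkl','rb'));R=s['orientation']
P=lambda x,y,z:R.T@(at('wrist',255+(x+.5)/4-.5,120+(y+.5)/4-.5,z,s)-s['ee_pos'])*1000
for n,l,z in(('screws',((172,61),(309,61),(174,352),(304,352)),.08),('bevel',((195,85),(286,85),(195,330),(283,330)),.08),('surr',((151,40),(330,40),(155,373),(325,373)),.08),('bar',((211,432),(272,432)),.1284),('bar2',((211,505),(272,505)),.1284)):
    p=np.array([P(*q,z) for q in l]);print(n,p.mean(0).round(2),p.round(1)[:,:2].tolist())
E
```

```text
screws [ 46.     0.25 119.1 ] [[72.1, -11.7], [72.1, 12.5], [19.9, -12.0], [19.9, 12.1]]
bevel [ 45.99   0.25 119.1 ] [[68.0, -7.7], [68.0, 8.5], [24.0, -8.0], [24.0, 8.2]]
surr [ 45.81   0.34 119.1 ] [[75.7, -15.3], [75.7, 16.2], [16.0, -15.6], [15.9, 16.1]]
bar [16.38  0.59 70.68] [[16.4, -4.1], [16.4, 5.2]]
bar2 [ 4.75  0.58 70.67] [[4.8, -4.1], [4.7, 5.3]]
```

>>> apply_moves(
  series=[2.4,0,0,0.4,4.8,-0.03,0,0.4,4.8,-0.03,2,0.4,4.8,-0.03,3.7,0.4,4.8,-0.03,3.7,0.4],
)

```text
time_s: 5.2
ee_pos: [0.421, 0.0204, 0.1617]
orientation: [[-0.933, -0.361, -0.002], [-0.361, 0.933, -0.0], [0.002, 0.0, -1.0]]
wrist_force: [0.6, -0.2, -0.8]
finger_gap: 0.014
grasp_force: 30.0
```

>>> apply_moves(
  series=[0,0,0,0,0,0,0,0,0,0,0,0],
)

```text
time_s: 5.58
ee_pos: [0.422, 0.0201, 0.163]
orientation: [[-0.933, -0.36, 0.001], [-0.36, 0.933, 0.0], [-0.001, -0.0, -1.0]]
wrist_force: [-0.0, 0.4, -0.4]
finger_gap: 0.0135
grasp_force: 30.0
```

```bash
python3 - <<'E'
from h import *
import pickle
s0=pickle.load(open('w2.pkl','rb'));s=r.get_state();R=s['orientation']
tgt=s0['ee_pos']+s0['orientation']@np.array([.0478,-.0003,.037])
print(s['time_s'],s['ee_pos'],(R.T@(tgt-s['ee_pos'])*1000).round(2),s['wrist_force'],np.degrees(np.arctan2(-R[1,0],-R[0,0])))
a=r.camera('scene')[270:390,220:350];b=r.camera('wrist')[150:300,250:380]
cv2.imwrite('pics/c4.png',np.hstack([cv2.resize(a,(400,370),interpolation=2),cv2.resize(b,(390,450),interpolation=2)[:370]]))
E
```

```text
5.575 [0.42203212 0.02010817 0.16296109] [-0.14  1.03  0.86] [-0.01011709  0.41176861 -0.4426855 ] 21.111428919726716
```

View pics/c4.png

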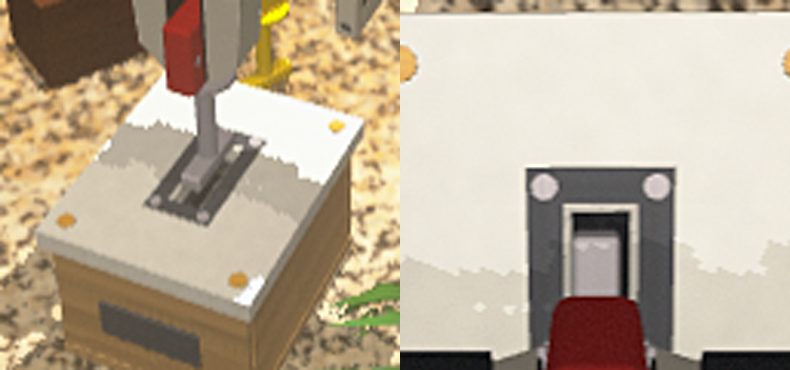

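The wrist crop shows the bar centred at x=597 and the slot at 601.5, so the bar sits about 1 mm to the left. The bar's front edge is at y≈235 and the far bevel edge at y≈205.

```bash
python3 - <<'E'
from h import *
s=r.get_state();R=s['orientation'];zb=s['ee_pos'][2]-.0707
P=lambda x,y,z:(R.T@(at('wrist',250+(x-400+.5)/3-.5,150+(y+.5)/3-.5,z,s)-s['ee_pos'])*1000).round(2)
print('bar',P(573,235,zb),P(622,235,zb),'bevel far',P(563,205,.08),P(640,205,.08),'surr',P(527,168,.08),P(676,168,.08),'screws',P(544,187,.08),P(657,187,.08))
E
```

```text
bar [16.15 -4.09 70.69] [16.14  5.89 70.69] bevel far [19.81 -6.47 82.77] [19.8  10.   82.77] surr [ 27.84 -14.04  82.77] [27.82 17.57 82.77] screws [ 23.74 -10.49  82.77] [23.72 13.59 82.77]
```

>>> apply_moves(
  series=[-0.03,0.08,0,0,-0.03,0.08,0.2,0,-0.03,0.08,0.4,0,-0.03,0.08,0.6,0,-0.03,0.08,0.7,0],
)

```text
time_s: 6.3
ee_pos: [0.4216, 0.0209, 0.1553]
orientation: [[-0.933, -0.36, -0.0], [-0.36, 0.933, -0.0], [0.0, 0.0, -1.0]]
wrist_force: [1.0, 0.8, -0.3]
finger_gap: 0.0139
grasp_force: 30.0
```

>>> apply_moves(
  series=[0,0,0.1,0,0,0,0.3,0,0,0,0.5,0,0,0,0.5,0],
)

```text
time_s: 6.8
ee_pos: [0.4216, 0.0208, 0.1504]
orientation: [[-0.933, -0.36, -0.0], [-0.36, 0.933, -0.0], [0.0, 0.0, -1.0]]
wrist_force: [-0.2, 0.2, -1.4]
finger_gap: 0.0139
grasp_force: 30.0
```

>>> apply_moves(
  series=[0,0,0.3,0,0,0,0.6,0,0,0,0.9,0,0,0,1.2,0,0,0,1.2,0],
)

```text
time_s: 7.42
ee_pos: [0.4215, 0.0208, 0.1383]
orientation: [[-0.933, -0.36, -0.0], [-0.36, 0.933, -0.0], [0.0, 0.0, -1.0]]
wrist_force: [-0.7, 0.3, -0.9]
finger_gap: 0.0141
grasp_force: 30.0
```

>>> apply_moves(
  series=[0,0,0.15,0,0,0,0.3,0,0,0,0.4,0,0,0,0.4,0],
)

```text
time_s: 7.92
ee_pos: [0.4217, 0.0208, 0.1345]
orientation: [[-0.933, -0.36, -0.0], [-0.36, 0.933, 0.0], [0.0, 0.0, -1.0]]
wrist_force: [0.2, 0.2, -0.3]
finger_gap: 0.0138
grasp_force: 30.0
```

>>> apply_moves(
  series=[0,0,0.1,0,0,0,0.2,0,0,0,0.3,0,0,0,0.3,0],
  grip_force=45,
)

```text
time_s: 8.43
ee_pos: [0.4218, 0.0209, 0.1316]
orientation: [[-0.933, -0.36, 0.0], [-0.36, 0.933, 0.0], [-0.0, 0.0, -1.0]]
wrist_force: [-0.8, -0.2, 4.2]
finger_gap: 0.0132
grasp_force: 45.0
```

>>> apply_moves(
  series=[0,0,0.1,0,0,0,0.2,0,0,0,0.3,0,0,0,0.3,0],
)

```text
time_s: 8.93
ee_pos: [0.4219, 0.0209, 0.1288]
orientation: [[-0.933, -0.36, 0.0], [-0.36, 0.933, 0.0], [-0.0, 0.0, -1.0]]
wrist_force: [-1.0, -0.8, 8.7]
finger_gap: 0.0138
grasp_force: 45.0
```

>>> apply_moves(
  series=[0,0,0.1,0,0,0,0.2,0,0,0,0.26,0,0,0,0.26,0,0,0,0.26,0],
)

```text
time_s: 9.55
ee_pos: [0.4219, 0.0209, 0.1265]
orientation: [[-0.933, -0.36, 0.001], [-0.36, 0.933, 0.0], [-0.001, 0.0, -1.0]]
wrist_force: [-3.2, -0.5, 12.8]
finger_gap: 0.0138
grasp_force: 45.0
```

```bash
python3 - <<'E'
from h import *
s=r.get_state();print(s['time_s'],s['ee_pos'],s['wrist_force'],s['ft_torque'],s['q'])
E
```

```text
9.55 [0.42193907 0.02090344 0.12645481] [-3.16103508 -0.50582426 12.79066646] [-0.02943207  0.83714819 -0.0107971 ] [-15.64986581  15.33420759   6.70254397 125.78307378  -2.82791754
  38.98020241 104.11235519]
```

>>> apply_moves(
  series=[0,0.015,0,5,-0.003,0.033,0,10,-0.007,0.05,0,15,-0.011,0.065,0,20,-0.011,0.065,0,20],
)

```text
time_s: 10.18
ee_pos: [0.423, 0.0217, 0.1268]
orientation: [[-1.0, -0.018, 0.003], [-0.018, 1.0, 0.001], [-0.003, 0.0, -1.0]]
wrist_force: [0.0, -1.3, 12.3]
finger_gap: 0.0138
grasp_force: 45.0
```

```bash
python3 - <<'E'
from h import *
s=r.get_state();print(s['time_s'],s['ee_pos'],s['wrist_force'],s['ft_torque'],s['q'])
k=np.array([-.19,0]);a=np.radians(20)
for t in range(30,100,10):
    b=np.radians(t);Rm=lambda a:np.array([[np.cos(a),-np.sin(a)],[np.sin(a),np.cos(a)]])
    print(t-20,(Rm(a).T@(Rm(a)@k-Rm(b)@k)).round(3))
E
```

```text
10.175 [0.4230027  0.02171781 0.12679973] [ 7.81701406e-03 -1.31363640e+00  1.22788318e+01] [0.02337385 0.11843547 0.03180124] [-19.47308556  15.34069951  11.22656387 126.01337596  -4.71834434
  38.84967723  86.05771402]
10 [-0.003  0.033]
20 [-0.011  0.065]
30 [-0.025  0.095]
40 [-0.044  0.122]
50 [-0.068  0.146]
60 [-0.095  0.165]
70 [-0.125  0.179]
```

>>> apply_moves(
  series=[-0.003,0.033,0.03,10,-0.011,0.065,0.03,20,-0.025,0.095,0.03,30,-0.034,0.109,0.03,35,-0.034,0.109,0.03,35],
)

```text
time_s: 10.8
ee_pos: [0.4234, 0.0229, 0.1265]
orientation: [[-0.829, 0.559, 0.003], [0.559, 0.829, 0.001], [-0.002, 0.002, -1.0]]
wrist_force: [-0.2, -0.6, 12.7]
finger_gap: 0.0141
grasp_force: 45.0
```

```bash
python3 - <<'E'
from h import *
s=r.get_state();R=s['orientation'];print(s['ee_pos'],s['wrist_force'],s['ft_torque'],np.degrees(np.arctan2(-R[1,0],-R[0,0])))
E
```

```text
[0.42340814 0.02285785 0.12650197] [-0.2377272  -0.64365516 12.70321742] [ 0.01859237  0.07648163 -0.08704093] -33.966940605380145
```

>>> apply_moves(
  series=[-0.003,0.033,0,10,-0.011,0.065,0,20,-0.025,0.095,0,30,-0.034,0.109,0,35,-0.034,0.109,0,35],
)

```text
time_s: 11.42
ee_pos: [0.4244, 0.0235, 0.1265]
orientation: [[-0.359, 0.933, 0.003], [0.933, 0.359, 0.001], [-0.001, 0.003, -1.0]]
wrist_force: [0.3, 0.5, 12.1]
finger_gap: 0.0139
grasp_force: 45.0
```

```bash
python3 - <<'E'
from h import *
s=r.get_state();R=s['orientation'];print(s['ee_pos'],s['wrist_force'],s['ft_torque'],np.degrees(np.arctan2(-R[1,0],-R[0,0])))
a=r.camera('scene')[240:400,220:360];b=r.camera('wrist')[120:300,230:410]
cv2.imwrite('pics/c5.png',np.hstack([cv2.resize(a,(390,446),interpolation=2),cv2.resize(b,(400,446),interpolation=2)]))
E
```

```text
[0.42437056 0.02352826 0.12647793] [ 0.27548785  0.48067126 12.07900213] [-0.04814186  0.00927377 -0.06528336] -68.96532595666642
```

View pics/c5.png

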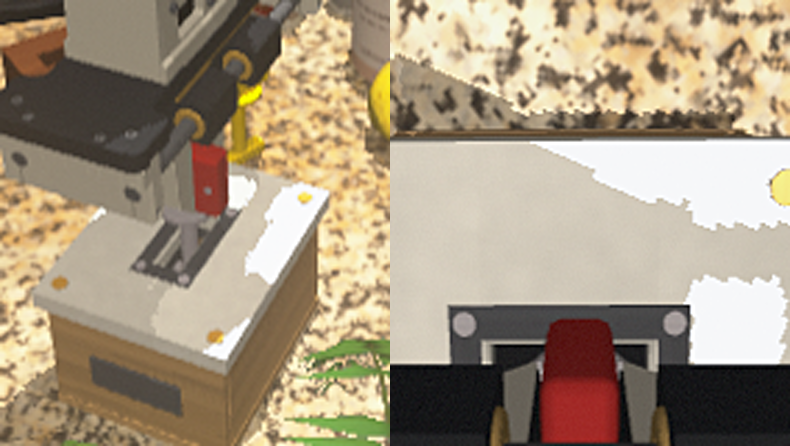

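The key has turned and its grip is square across the slot. Next I'll ease up to seat it in the groove.

>>> apply_moves(
  series=[0,0,-0.1,0,0,0,-0.2,0,0,0,-0.3,0,0,0,-0.4,0,0,0,-0.4,0],
)

```text
time_s: 12.15
ee_pos: [0.4243, 0.0235, 0.1303]
orientation: [[-0.36, 0.933, 0.003], [0.933, 0.36, 0.001], [-0.001, 0.003, -1.0]]
wrist_force: [1.5, 0.1, 5.6]
finger_gap: 0.0138
grasp_force: 45.0
```

>>> apply_moves(
  series=[0,0,-0.05,0,0,0,-0.05,0],
  grip_force=5,
)

```text
time_s: 12.4
ee_pos: [0.4241, 0.0235, 0.1307]
orientation: [[-0.36, 0.933, 0.003], [0.933, 0.36, 0.0], [-0.001, 0.003, -1.0]]
wrist_force: [1.5, 0.3, 5.9]
finger_gap: 0.014
grasp_force: 5.0
```

>>> apply_moves(
  series=[0,0,0,0,0,0,0,0,0,0,0,0,0,0,0,0],
  gripper=4,
)

```text
time_s: 12.9
ee_pos: [0.4227, 0.0233, 0.13]
orientation: [[-0.36, 0.933, -0.0], [0.933, 0.36, -0.0], [0.0, -0.0, -1.0]]
wrist_force: [-1.0, -0.5, -0.8]
finger_gap: 0.0394
grasp_force: 0.0
```

>>> apply_moves(
  series=[0,0,-2,0,0,0,-4,0,0,0,-8,0,0,0,-12,0,0,0,-12,0],
)

```text
time_s: 13.52
ee_pos: [0.4244, 0.0235, 0.2525]
orientation: [[-0.36, 0.933, 0.005], [0.933, 0.36, 0.002], [0.0, 0.005, -1.0]]
wrist_force: [0.5, 0.5, -1.2]
finger_gap: 0.0401
grasp_force: 0.0
```

```bash
python3 - <<'E'
from h import *
s=r.get_state();R=s['orientation'];print(s['time_s'],s['ee_pos'],s['wrist_force'],s['finger_gap'])
a=r.camera('scene')[240:400,220:360];b=r.camera('wrist')[90:290,230:410]
cv2.imwrite('pics/c6.png',np.hstack([cv2.resize(a,(390,446),interpolation=2),cv2.resize(b,(401,446),interpolation=2)]))
E
```

```text
13.525 [0.42440344 0.02351194 0.25254492] [ 0.51857735  0.47928661 -1.18604683] 0.04010650103804314
```

View pics/c6.png

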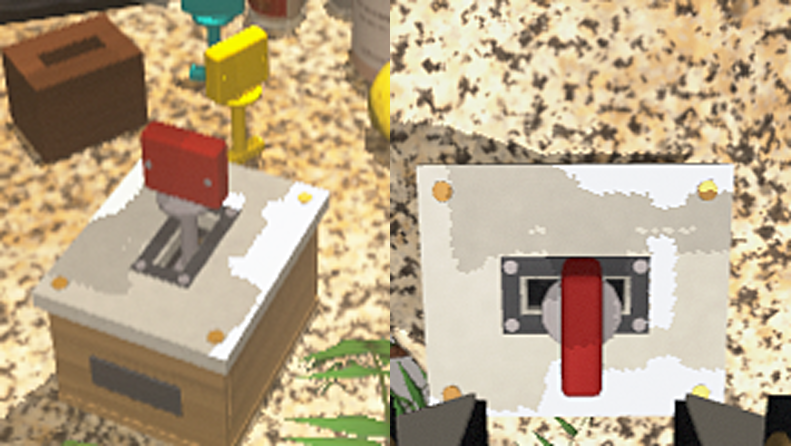

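The key stands upright and square across the slot, and the gripper is clear of it.

>>> apply_moves(
  series=[0,0,0,0,0,0,0,0,0,0,0,0,0,0,0,0],
)

```text
time_s: 14.12
ee_pos: [0.4227, 0.0232, 0.2499]
orientation: [[-0.36, 0.933, -0.0], [0.933, 0.36, -0.0], [-0.0, -0.001, -1.0]]
wrist_force: [0.3, 0.3, -0.3]
finger_gap: 0.0397
grasp_force: 0.0
```

```bash
python3 -c "
from plant import r
print(r.hand_in())"
```

```text
the job is handed in; nothing more can be done
None
```

I handed the job in at about 14 s, and no verdict came back: in the last camera view the T-key stands upright and square across the slot, held under the lid; my readings of the push peaked at about 13.5 N, and nothing else was touched.

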